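# Clamp a pipe offcut in the cam fixture

## Robot

A 7-joint arm with a two-finger parallel gripper is mounted at the origin on the work surface. World frame = base frame: x ahead of the robot, y to its left, z up, the work surface at z = 0. Lengths are in m, angles in rad, forces in N, time in s.
With the tool pointing down it reaches from about 0.425 to 0.925 m from the base axis. Payload 6.8 kg.
Tool frame: the origin (TCP) lies midway between the tips of the shut fingers; the grasp point (between the pads) lies bot.grip_point_offset behind it (bot.grip_point_offset is the distance from the TCP to the grasp point, in m); z points along the fingers, y is the line along which they close (so a half turn about z gives the same grasp; the last joint's range is limited). The gripper opens to 85 mm and grips with 20 to 120 N. Pads are 22 mm wide; open, the fingers measure 114 mm over their backs; the gripper's body (76 mm by 85 mm) begins 54 mm behind the grasp point. The pads swing forward as they close: fully open they stand 13 mm farther back than shut.
Start: joints at [1.12, 0.477, 0.022, 1.555, -0.011, 1.109, -0.083], TCP at [0.227, -0.636, 0.194] pointing down, gripper open.
Joint ranges: [-2.96, 2.96], [-0.34, 2.1], [-1.41, 1.46], [0.24, 2.44], [-1.37, 4.51], [0.17, 1.92], [-2.96, 2.96]. Speed limits (rad/s): [2.39, 2.39, 3.14, 3.14, 3.14, 3.14, 3.14].

## Interface

Orientations are given as a unit quaternion [w, x, y, z].
In Python, from station import get_obs, cams, job, bot gives the robot as it stands.
- The arm moves only by the tool arm_command, never from a script. Its argument "rows" is a list that holds one entry, the list of rows, each a list of 5 numbers: the finger opening in mm, from 0 to 85.4, then the shift along the world's x, y, z in units of 60 mm (1.0 is 60 mm), then the turn about the world's z in units of 0.08 rad (1.0 is 0.08 rad). In form: [[[grip, x, y, z, turn], ...]]. A call has exactly 10 rows; each row shifts and turns the commanded pose from where the row before left it; what a row does not reach is not made up. A row lasts 1/8 s, in which the tool goes at most 62.5 mm and 10.7 degrees, less where a joint would pass 70% of its speed; a pose out of reach is approached as far as the arm can. A call with a number of a shift or a turn outside -1 to 1 is refused whole. A call with a gripper value outside its range is refused whole. The fingers move at their own pace and stop on an object; "newtons" is the grip in N (left out, the last holds). Time passes only in rows, so rows that do not move let the fingers close, or fill a call up. It gives the time, the measured TCP pose, the force, the opening and the grip force at its end, in the units of the state.
- get_obs(): the state, without advancing time (a new reading comes with each control period).
- cams.read_camera(name): name is "scene" or "top" or "wrist"; returns the picture (400x640x3 uint8, red, green, blue); there is no depth.
- cams.camera_params(name): a dict with "K" (3x3 intrinsics, pixels), "extrinsics" (4x4, takes a point from camera to world coordinates). Camera axes: x right, y down, z forward; pixel columns grow to the right and rows downward; lengths in m; the calibration is good to about 2 mm. A picture is of the moment at which its call begins: read the wrist's pose just before it. camera_params takes no time and is no camera call; for the wrist camera it gives the pose at the moment of the call.
- job.hand_in(): hands the job in; it is judged then, once.
The state is a dict: "t": time; "q": joint angles; "joint_vel": joint speeds; "joint_torque": joint torques, N m; "eef_pos": TCP position; "tool_rot": TCP orientation; "contact_force": force on the tool from outside, world axes, zero at the start; "torque": the same for the moment, N m; "gripper_width": opening from 0.0 (shut) to 1.0 (fully open); "grasp_force": force on a finger pad.
Only numpy, scipy, OpenCV 4.12 (cv2) and the standard library are available. Lean on these libraries where they do the work, as an engineer would, in place of code of your own. Each camera call takes 0.05 s, during which the arm holds its last target. There are 200 camera calls.

## Task

Stand the grey pipe offcut upright in the cam clamp fixture, between the rubber pad and the V-shaped jaw, and let go of it. Then crank the handle clockwise, going by feel, until the follower rests in the cam's flat dwell and the pipe stays clamped when you let go; never force the crank hard against its stop, and leave the tray, drawer cube and scraper where they are.

Things in the scene. Friction and masses are not known exactly. Their poses are not given: they have to be found in the camera images.
- fixture: Cam clamp fixture bolted to the shelf: aluminium base plate 110 (its x) by 260 (its y) by 12 mm thick; origin at the centre of the plate's underside, z up. It works along its y axis: the cam's shaft at y = -60 mm, then the follower and pad, which slide towards +y, then the fixed V jaw at the +y end.
- jaw: Fixed steel V jaw, 60 mm wide, 33 mm high above the plate, its 120 degree mouth facing the fixture's -y. Origin: on the plate's top (12 mm above the shelf), under the axis of a fully seated pipe; axes as the fixture's. With the follower back, a pipe there has 7 mm of room to the pad: set it down 0 to 7 mm short of the V (towards -y) and the pad later pushes it home.
- pad_face (a point): Middle of the rubber pad's face when the follower is fully back (a fixed point, 51 mm along the fixture's +y from its origin). The pad is 30 mm wide and reaches 43 mm above the shelf. It is sprung (3 N per mm) and meets a seated pipe after 7 of the cam's 14 mm of lift, so in the dwell it presses with about 16 N.
- crank: Steel crank on top of the cam's shaft, 10 mm thick, its top 57 mm above the shelf. Origin on the shaft's axis at shelf height; its x axis points along the crank to the knob, z up. It turns clockwise seen from above to clamp. It is clamped on the shaft at an angle to the cam that differs by up to 0.85 rad either way from job to job, so its angle at the dwell is not known.
- shaft (a point): Top of the crank's hub, on the shaft's axis, 57 mm above the shelf (fixed). Feel, clockwise from the start: free at first (0.25 to 0.85 rad, under 2 N at the knob), then stiff for about 1.1 rad while the cam lifts the follower (rising from 2 to about 7 N at the knob), then light again (under 2 N) in the flat dwell. Let go on the rise, it springs back; in the dwell, it stays.
- bumper_face (a point): Face of the small sprung rubber bumper on the plate (fixed point, 18 mm above the shelf). About 0.2 rad (14 mm at the knob) into the dwell the cam's stop finger meets it and the resistance grows by about 2.6 N per mm at the knob; the dwell lasts past there. More than 20 N between robot and crank is too much.
- knob (a point): Centre of the crank's upright black knob: a cylinder 18 mm in diameter, 45 mm high (56 to 101 mm above the shelf), 70 mm from the shaft's axis, fixed to the crank. It can be pushed round, or caged loosely between the fingers.
- pipe_mid (a point): Centre of the loose grey PVC pipe offcut, half-way up and on its axis: 42 mm outside diameter, 3.6 mm wall, 80 mm long, about 55 g, standing on its end on the shelf at the start; its z axis is the pipe's axis.
- bolt_tray: Zinc-plated bolt tray with a few bolts, 110 by 150 by 28 mm, origin under its centre; not to be disturbed.
- drawer_cube: Clear acrylic drawer cube, 100 mm a side, origin under its centre; not to be disturbed.
- scraper: Steel putty scraper lying flat, 205 mm long along its x axis, wooden handle towards -x, 70 mm wide blade, up to 24 mm high, origin near mid-length at shelf height; not to be disturbed.

How it is judged:
By the outcome, as a careful person would: the job done as asked, in the order asked, and still so for the second after the job is handed in, with the robot touching nothing.
It also fails if it takes over 69 s, if anything falls off the work surface, if the arm or the gripper's body presses on something with over 40 N, if the wrist force passes 120 N, or if a joint passes its speed limit or range.

## Working session

There is one attempt and no reset: what is moved stays moved. The work goes in short steps, Python scripts to look and compute and a tool call to move; the robot and the scene stay as the last step left them, time stands still between calls to the robot, and variables do not carry over. Pictures are saved under pics/ and viewed, at most 10 in all, crops included, and the job is handed in when it is done.

Besides the shell and the picture viewer there is one more tool, called after "Request:" as name(argument=value, ...) on one line, values as JSON. arm_command: Moves the arm, as the interface text tells. Its arguments: {"type":"object","properties":{"rows":{"type":"array"},"newtons":{"type":"number"}},"required":["rows"]}

```bash
mkdir -p pics; cat > h.py <<'E'
import numpy as np, cv2
from station import get_obs, cams, job, bot
def snap(n,f):
    p=cams.camera_params(n); im=cams.read_camera(n); cv2.imwrite('pics/'+f,im[:,:,::-1]); return im,p
def ray(p,u,v,z):
    E=np.array(p['extrinsics']);d=E[:3,:3]@np.linalg.solve(np.array(p['K']),[u,v,1]);o=E[:3,3]
    return o+d*(z-o[2])/d[2]
def proj(p,X):
    E=np.array(p['extrinsics']);c=E[:3,:3].T@(np.array(X)-E[:3,3]);c=np.array(p['K'])@c;return c[:2]/c[2]
E
python3 - <<'E'
from h import *
o=get_obs();print(o,bot.grip_point_offset)
for n in('scene','top'):
    im,p=snap(n,n+'1.png');print(n,p)
E
```

```text
{'t': 0.0, 'q': array([ 1.11988553,  0.47778765,  0.02232579,  1.55645647, -0.01151543,
        1.1093212 , -0.08308987]), 'joint_vel': array([ 0.00054784,  0.00151853,  0.00077935, -0.00125187, -0.0001105 ,
       -0.00077451, -0.00160762]), 'joint_torque': array([-9.75151215e-05, -5.96452260e+01,  1.60803851e+00, -2.81192189e+01,
        1.25045894e-02,  9.47043911e-03,  2.38773123e-05]), 'eef_pos': array([ 0.22665899, -0.63509341,  0.19253175]), 'tool_rot': array([-8.97152536e-04,  9.85342435e-01,  1.70585567e-01, -2.14653675e-04]), 'contact_force': array([-0.3451014 ,  0.12410719, -0.19415832]), 'torque': array([ 0.01305908,  0.00159962, -0.0030758 ]), 'grasp_force': 0.0, 'gripper_width': 0.9974864630797161} 0.0187
scene {'K': array([[401.22556591,   0.        , 319.36341245],
       [  0.        , 401.22556591, 197.20675291],
       [  0.        ,   0.        ,   1.        ]]), 'extrinsics': array([[-0.21173603,  0.64908942, -0.73065093,  1.16570482],
       [ 0.97726428,  0.13215279, -0.16580159,  0.26255488],
       [-0.0110625 , -0.74914523, -0.66231341,  0.64647493],
       [ 0.        ,  0.        ,  0.        ,  1.        ]])}
top {'K': array([[386.11532873,   0.        , 315.89567457],
       [  0.        , 386.11532873, 199.16705542],
       [  0.        ,   0.        ,   1.        ]]), 'extrinsics': array([[-0.00468739, -0.98005504,  0.19867093,  0.36976525],
       [-0.99995588,  0.00297639, -0.00890999,  0.10572796],
       [ 0.00814096, -0.19870393, -0.98002575,  1.06949481],
       [ 0.        ,  0.        ,  0.        ,  1.        ]])}
```

View pics/scene1.png

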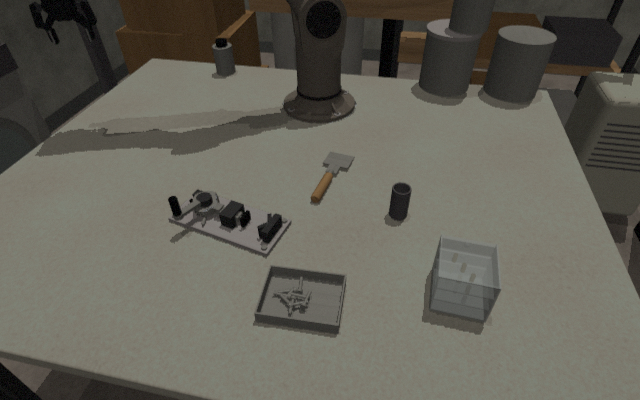

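View pics/top1.png

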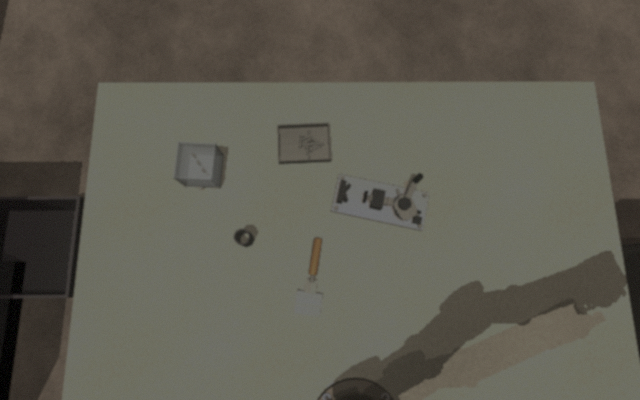

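The scene view shows the fixture at about (230,220), the pipe at (400,200), the tray at (302,298), the cube at (465,280) and the scraper at (332,176). In the top view the fixture is at (380,202), the pipe at (245,237) and the knob at (417,178). I'll take coarse positions from these, then refine with the wrist camera.

```bash
python3 - <<'E'
from h import *
p=cams.camera_params('top')
for n,u,v,z in[('plate',342,175,.012),('plate',430,190,.012),('plate',421,229,.012),('plate',332,213,.012),('pipe top',243,237,.08),('knob',418,177,.101),('shaft',404,205,.057),('tray c',304,144,.02),('scr a',318,237,.02),('scr b',322,315,0),('scr c',295,312,0)]:
    print(n,ray(p,u,v,z).round(3))
s=cams.camera_params('scene')
for n,u,v,z in[('pipe top',401,188,.08),('knob',173,199,.101),('tray',302,298,.01),]: print(n,ray(s,u,v,z).round(3))
w=cams.camera_params('wrist');print(w)
im=cv2.imread('pics/top1.png');im2=cv2.imread('pics/scene1.png')
a=cv2.resize(im[160:250,225:445],None,fx=3.6,fy=3.6,interpolation=2)
b=cv2.resize(im2[180:260,160:300],None,fx=3.4,fy=3.4,interpolation=2)
b=cv2.copyMakeBorder(b,0,0,0,a.shape[1]-b.shape[1],0)
cv2.imwrite('pics/c1.png',cv2.convertScaleAbs(np.vstack([a,b]),alpha=1.6))
E
```

```text
plate [0.654 0.022 0.012]
plate [ 0.609 -0.225  0.012]
plate [ 0.499 -0.193  0.012]
plate [0.545 0.052 0.012]
pipe top [0.472 0.284 0.08 ]
knob [ 0.624 -0.168  0.101]
shaft [ 0.558 -0.139  0.057]
tray c [0.743 0.129 0.02 ]
scr a [0.478 0.091 0.02 ]
scr b [0.272 0.081 0.   ]
scr c [0.28  0.153 0.   ]
pipe top [0.476 0.289 0.08 ]
knob [ 0.629 -0.168  0.101]
tray [0.748 0.132 0.01 ]
{'K': array([[344.93314786,   0.        , 318.27265613],
       [  0.        , 344.93314786, 207.16334694],
       [  0.        ,   0.        ,   1.        ]]), 'extrinsics': array([[ 0.33603068, -0.90517068, -0.26028718,  0.29230407],
       [-0.94184885, -0.32353958, -0.09079035, -0.6121488 ],
       [-0.00203244,  0.27565952, -0.96125319,  0.37237129],
       [ 0.        ,  0.        ,  0.        ,  1.        ]])}
```

View pics/c1.png

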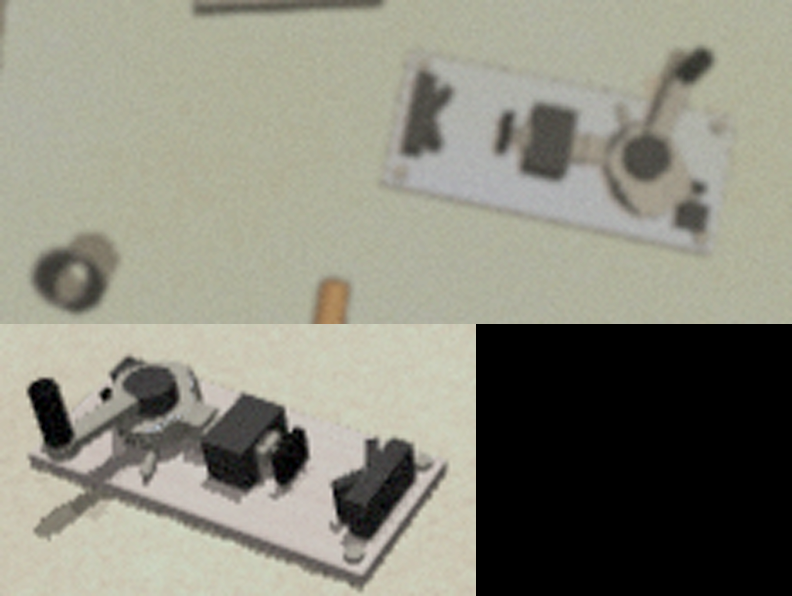

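In the crop the knob sits at upper right of the fixture with the jaw at the left, and the crank points to world angle -0.38 rad. I'll go above the fixture first.

Request:
arm_command(rows=[[[85,0.56,0.8,0.18,1],[85,0.56,0.8,0.18,1],[85,0.56,0.8,0.18,1],[85,0.56,0.8,0.18,1],[85,0.56,0.8,0.18,1],[85,0.56,0.8,0.18,1],[85,0.56,0.8,0.18,1],[85,0.56,0.8,0.18,1],[85,0.56,0.8,0.18,1],[85,0.56,0.8,0.18,1]]])

```text
t: 1.35
eef_pos: [0.5634, -0.1542, 0.3016]
tool_rot: [-0.0, 0.841, 0.542, -0.0]
contact_force: [1.6, 0.0, -0.2]
gripper_width: 0.991
grasp_force: 0.0
```

Request:
arm_command(rows=[[[85,0,0,0,1],[85,0,0,0,1],[85,0,0,0,1],[85,0,0,0,0],[85,0,0,0,0],[85,0,0,0,0],[85,0,0,0,0],[85,0,0,0,0],[85,0,0,0,0],[85,0,0,0,0]]])

```text
t: 2.6
eef_pos: [0.5629, -0.1557, 0.3015]
tool_rot: [0.0, 0.77, 0.638, 0.0]
contact_force: [-0.2, 0.3, 0.7]
gripper_width: 0.996
grasp_force: 0.0
```

```bash
python3 - <<'E'
from h import *
im,p=snap('wrist','w1.png');np.save('w1.npy',p,allow_pickle=True)
print(get_obs()['eef_pos'],get_obs()['contact_force'])
cv2.imwrite('pics/w1.png',cv2.convertScaleAbs(im[:,:,::-1],alpha=1.3))
E
```

```text
[ 0.56288504 -0.15574745  0.30151557] [ 0.21107586 -0.08300249 -0.79960851]
```

View pics/w1.png

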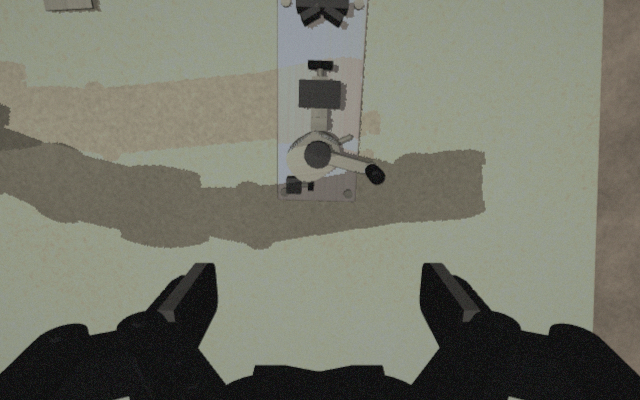

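The wrist view shows the shaft hub at (317,154), the knob top at (375,173), the pad's dark block at (320,66) and the jaw mouth at (322,15). The plate's left edge is at u≈278, its right edge runs from 355 at the bottom to 367 at the top, and its near corners are at v≈200.

```bash
python3 - <<'E'
from h import *
p=np.load('w1.npy',allow_pickle=True).item()
im=cv2.imread('pics/w1.png')
# refine hub by dark mask, knob, pad
g=im.max(2)
for n,(a,b,c,d),th in[('hub',(135,175,300,335),110),('knob',(155,190,360,392),50),('pad',(58,74,305,337),70)]:
    m=(g[a:b,c:d]<th).astype(np.uint8);nn,l,s,ce=cv2.connectedComponentsWithStats(m);i=1+s[1:,4].argmax();print(n,s[i],ce[i]+[c,a])
for n,u,v,z in[('BL',278,199.5,.012),('BR',355,200.5,.012),('L60',277.5,60,.012),('R60',363.5,60,.012),('shaft',317.5,154,.057),('knobtop',375,174,.101),('padtop',320.5,63,.043),('pad edge front',320.5,60,.043),('jaw apexTop',322,14,.045),('jawL',300,15,.045),('jawR',344,15,.045)]:print(n,ray(p,u,v,z).round(4))
cv2.imwrite('pics/c2.png',cv2.resize(im[0:210,260:400],None,fx=2.8,fy=2.8,interpolation=2))
E
```

```text
hub [  4   5  31  29 657] [318.02587519 153.63622527]
knob [  5   9  20  21 281] [374.59074733 173.80427046]
pad [  3   3  25  10 219] [320.4109589   64.97260274]
BL [ 0.4969 -0.1976  0.012 ]
BR [ 0.603  -0.2193  0.012 ]
L60 [ 0.536  -0.0199  0.012 ]
R60 [ 0.6425 -0.0402  0.012 ]
shaft [ 0.5646 -0.1398  0.057 ]
knobtop [ 0.6246 -0.1682  0.101 ]
padtop [ 0.5878 -0.0371  0.043 ]
pad edge front [ 0.5884 -0.0339  0.043 ]
jaw apexTop [0.5989 0.0131 0.045 ]
jawL [0.5742 0.0168 0.045 ]
jawR [0.6233 0.0074 0.045 ]
```

View pics/c2.png

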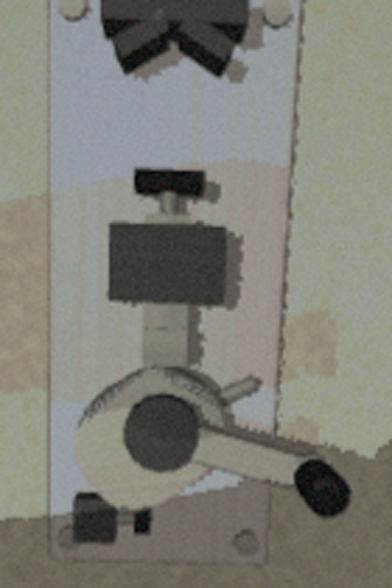

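The crop confirms the layout: pad face near row 170, V apex near (175,35), hub at (162,432) and knob at (322,488). I'll take a closer wrist view with the camera over the jaw, then one over the pipe.

Request:
arm_command(rows=[[[85,0.17,0.75,-0.5,-0.2],[85,0.17,0.75,-0.5,-0.2],[85,0,0,0,0],[85,0,0,0,0],[85,0,0,0,0],[85,0,0,0,0],[85,0,0,0,0],[85,0,0,0,0],[85,0,0,0,0],[85,0,0,0,0]]])

```text
t: 3.9
eef_pos: [0.5833, -0.0657, 0.2415]
tool_rot: [-0.0, 0.78, 0.625, 0.0]
contact_force: [0.1, -0.8, -0.4]
gripper_width: 0.994
grasp_force: 0.0
```

```bash
python3 - <<'E'
from h import *
im,p=snap('wrist','w2.png');np.save('w2.npy',p,allow_pickle=True)
print(get_obs()['eef_pos'])
E
```

```text
[ 0.58328807 -0.06570012  0.24148305]
```

Request:
arm_command(rows=[[[85,-0.26,0.6,0,0],[85,-0.26,0.6,0,0],[85,-0.26,0.6,0,0],[85,-0.26,0.6,0,0],[85,-0.26,0.6,0,0],[85,-0.26,0.6,0,0],[85,-0.26,0.6,0,0],[85,-0.26,0.6,0,0],[85,0,0,0,0],[85,0,0,0,0]]])

```text
t: 5.2
eef_pos: [0.4588, 0.2217, 0.2414]
tool_rot: [0.0, 0.781, 0.625, -0.0]
contact_force: [-0.0, -1.0, -0.5]
gripper_width: 0.995
grasp_force: 0.0
```

```bash
python3 - <<'E'
from h import *
im,p=snap('wrist','w3.png');np.save('w3.npy',p,allow_pickle=True)
print(get_obs()['eef_pos'],proj(p,[.474,.286,.08]))
a=cv2.imread('pics/w2.png')[:300,200:440];b=cv2.imread('pics/w3.png')[:300,200:440]
cv2.imwrite('pics/c3.png',cv2.convertScaleAbs(cv2.resize(np.hstack([a,b]),None,fx=1.66,fy=1.66,interpolation=2),alpha=1.5))
E
```

```text
[0.45904377 0.22112082 0.24140102] [319.42928889 112.17921286]
```

View pics/c3.png

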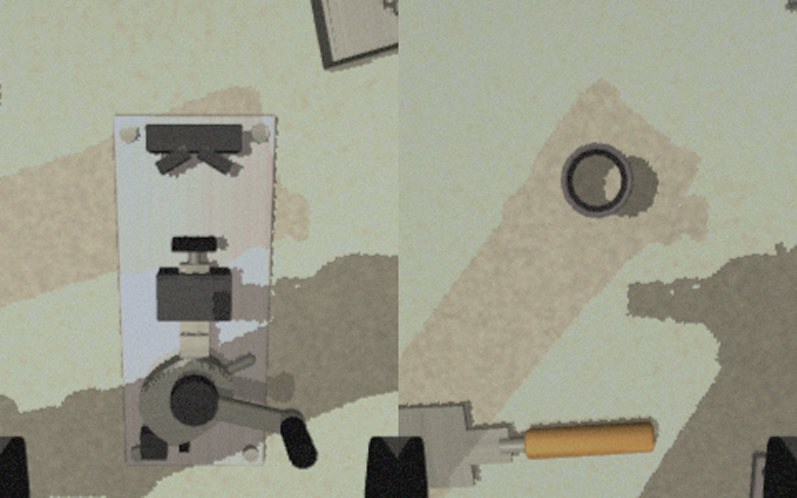

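Left panel: the whole plate, with top corners at (115,115) and (276,115), V apex at (194,153), pad face at row 237 and shaft at (194,400). Right panel: the pipe rim centred at about (597,180).

```bash
python3 - <<'E'
from h import *
p=np.load('w2.npy',allow_pickle=True).item();q=np.load('w3.npy',allow_pickle=True).item()
P=lambda x,y,z:ray(p,200+x/1.66,y/1.66,z)
pts={}
for n,x,y,z in[('TL',115,115,.012),('TR',276,115,.012),('BL',125.5,463,.012),('BR',267,465,.012),('apex',194,153,.045),('pad',194,237,.043),('shaft',194,400,.057),('knob',290,422,.101)]:
    pts[n]=P(x,y,z)[:2];print(n,pts[n].round(4))
for yaw in[np.arctan2(-(pts['TL']-pts['BL'])[0],(pts['TL']-pts['BL'])[1]),np.arctan2(-(pts['TR']-pts['BR'])[0],(pts['TR']-pts['BR'])[1])]:print('yaw',yaw)
yh=np.array([.214,.977]);
c=sum(pts[k] for k in('TL','TR','BL','BR'))/4;print('centre',c,'pad',(pts['pad']-c)@yh,'apex',(pts['apex']-c)@yh,'shaft',(pts['shaft']-c)@yh)
print('len',np.linalg.norm(pts['TL']-pts['BL']),np.linalg.norm(pts['TL']-pts['TR']))
print('place', c+.0755*yh)
im=cv2.imread('pics/w3.png');roi=im[70:150,285:362]
m=(cv2.medianBlur(roi,3).max(2)<75).astype(np.uint8)
cs,_=cv2.findContours(m,0,1)
for k in cs:
    if cv2.contourArea(k)>200:
        (u,v),r=cv2.minEnclosingCircle(k);print(u+285,v+70,r,ray(q,u+285,v+70,.08))
print('eye',ray(q,319.6,108.4,.08), 'edge', ray(q,319.6-20.5,108.4,.08),ray(q,319.6+20.5,108.4,.08))
E
```

```text
TL [0.5543 0.0549]
TR [0.6591 0.0314]
BL [ 0.4965 -0.1953]
BR [ 0.6053 -0.2215]
apex [0.6002 0.0184]
pad [ 0.5888 -0.0322]
shaft [ 0.5651 -0.1378]
knob [ 0.6227 -0.1475]
yaw -0.22683319488991283
yaw -0.20934969680483723
centre [ 0.57879387 -0.08263433] pad 0.05139708173752761 apex 0.10334566725587815 shaft -0.05686569796871364
len 0.2567808154781806 0.10740652889558545
place [ 0.59495087 -0.00887083]
326.4427261352539 109.12074279785156 28.619140625 [0.48112213 0.28727967 0.08      ]
eye [0.4749127  0.28934629 0.08      ] edge [0.45589069 0.29360759 0.08      ] [0.49393451 0.28508503 0.08      ]
```

Request:
arm_command(rows=[[[85,0.14,0.56,0,0],[85,0.13,0.56,0,0],[85,0,0,-0.6,0],[85,0,0,-0.8,0],[85,0,0,-0.8,0],[85,0,0,-0.6,0],[85,0,0,-0.52,0],[85,0,0,0,0],[85,0,0,0,0],[36,0,0,0,0]]], newtons=30)

```text
t: 6.5
eef_pos: [0.4759, 0.2899, 0.0439]
tool_rot: [0.0, 0.781, 0.625, 0.001]
contact_force: [1.2, 0.2, 0.6]
gripper_width: 0.813
grasp_force: 0.0
```

Request:
arm_command(rows=[[[36,0,0,0,0],[36,0,0,0,0],[36,0,0,0,0],[36,0,0,0,0],[36,0,0,0,0],[36,0,0,0,0],[36,0,0,0.2,0],[36,0,0,0.5,0],[36,0,0,0.5,0],[36,0,0,0.3,0]]])

```text
t: 7.75
eef_pos: [0.4753, 0.2901, 0.1345]
tool_rot: [0.0, 0.78, 0.625, 0.001]
contact_force: [-0.4, 0.6, -1.0]
gripper_width: 0.42
grasp_force: 0.0
```

```bash
python3 - <<'E'
from h import *
o=get_obs();print(o['eef_pos'],o['grasp_force'],o['gripper_width'])
im,p=snap('wrist','w4.png');im2,_=snap('scene','s4.png')
cv2.imwrite('pics/c4.png',cv2.convertScaleAbs(np.hstack([im[100:400,150:490,::-1],im2[50:350,270:560,::-1]]),alpha=1.4))
E
```

```text
[0.47531651 0.29006057 0.13451906] 0.0 0.4200447172648257
```

View pics/c4.png

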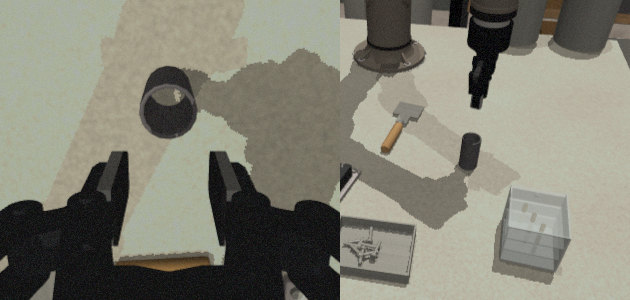

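The grasp missed. The pipe is still standing, with its rim in the left panel at about (168,112), so wrist (318,212). Measuring it again.

```bash
python3 - <<'E'
from h import *
p=cams.camera_params('wrist');s=cams.camera_params('scene')
print(ray(p,318,212,.08),ray(p,318-28.5,212,.08),ray(p,318+28.5,212,.08), 'bottom', ray(p,318.5,167,0))
print('scene top',ray(s,270+130,50+88,.08),'scene on shelf front',ray(s,270+129,50+168,0), ray(s,270+130,50+135+3,.08))
print('orig pred', proj(s,[.475,.289,.08]),proj(s,[.475,.289,0]))
print(proj(p,[.475,.29,.08]),proj(p,get_obs()['eef_pos']))
E
```

```text
[0.47534888 0.2896182  0.08      ] [0.45562632 0.29405176 0.08      ] [0.49508053 0.28518259 0.08      ] bottom [0.48014608 0.30822054 0.        ]
scene top [0.27713236 0.27390882 0.08      ] scene on shelf front [0.48641104 0.29474182 0.        ] [0.47606107 0.28668266 0.08      ]
orig pred [401.10483856 187.82881931] [396.82243537 214.26322909]
[317.4022241  211.60004933] [318.84990143 238.57384536]
```

The pipe hasn't moved: (0.475, 0.290). The 36 mm opening target probably left too little squeeze. I'll retry lower, commanding a full close, and check the grip before lifting.

Request:
arm_command(rows=[[[85,0,0,0,0],[85,0,0,0,0],[85,0,0,0,0],[85,0,0,0,0],[85,0,0,-0.6,0],[85,0,0,-0.6,0],[85,0,0,-0.43,0],[85,0,0,0,0],[0,0,0,0,0],[0,0,0,0,0]]], newtons=50)

```text
t: 9.1
eef_pos: [0.4755, 0.2901, 0.0358]
tool_rot: [0.0, 0.78, 0.625, 0.001]
contact_force: [0.0, 1.3, -0.0]
gripper_width: 0.599
grasp_force: 0.0
```

Request:
arm_command(rows=[[[0,0,0,0,0],[0,0,0,0,0],[0,0,0,0,0],[0,0,0,0,0],[0,0,0,0,0],[0,0,0,0,0],[0,0,0,0,0],[0,0,0,0,0],[0,0,0,0,0],[0,0,0,0,0]]])

```text
t: 10.35
eef_pos: [0.4756, 0.2902, 0.0362]
tool_rot: [0.0, 0.781, 0.625, 0.001]
contact_force: [-0.8, -0.6, 6.8]
gripper_width: 0.455
grasp_force: 49.5
```

Gripped at 49.5 N. Lifting and carrying it over the fixture.

Request:
arm_command(rows=[[[0,0,0,0.3,0],[0,0,0,0.8,0],[0,0,0,0.9,0],[0,0.3,-0.7,0,0],[0,0.3,-0.8,0,0],[0,0.3,-0.8,0,0],[0,0.3,-0.8,0,0],[0,0.3,-0.8,0,0],[0,0.3,-0.7,0,0],[0,0.2,-0.37,0,0]]])

```text
t: 11.6
eef_pos: [0.5954, -0.0121, 0.1558]
tool_rot: [0.001, 0.782, 0.624, 0.0]
contact_force: [0.1, 0.5, -1.2]
gripper_width: 0.453
grasp_force: 50.5
```

Request:
arm_command(rows=[[[0,0,0,-0.2,0],[0,0,0,0,0],[0,0,0,0,0],[0,0,0,0,0],[0,0,0,0,0],[0,0,0,0,0],[0,0,0,0,0],[0,0,0,0,0],[0,0,0,0,0],[0,0,0,0,0]]])

```text
t: 12.85
eef_pos: [0.5947, -0.0088, 0.1425]
tool_rot: [0.0, 0.78, 0.625, -0.0]
contact_force: [-0.6, 0.4, -0.4]
gripper_width: 0.45
grasp_force: 50.5
```

```bash
python3 - <<'E'
from h import *
o=get_obs();print(o['eef_pos'],o['grasp_force'],o['gripper_width'])
im,p=snap('wrist','w5.png');im2,s=snap('scene','s5.png')
for n,pp,off in(('w',p,(170,100)),('s',s,(150,80))):
    for X in([.595,-.0085,.012],[.6102,.061-.0427,.045],[.5894,-.0312,.043],list(o['eef_pos'])):print(n,X,(proj(pp,X)-off)*2)
cv2.imwrite('pics/c5.png',cv2.convertScaleAbs(cv2.resize(np.hstack([im[100:400,170:470,::-1],cv2.resize(im2[80:280,150:350,::-1],(300,300))]),None,fx=1.33,fy=1.33),alpha=1.4))
E
```

```text
[ 0.59468032 -0.0087633   0.14249355] 50.46372624055948 0.4504261358169962
w [0.595, -0.0085, 0.012] [297.8507701  173.59554006]
w [0.6102, 0.018299999999999997, 0.045] [320.33177817 119.88061162]
w [0.5894, -0.0312, 0.043] [296.73782588 243.10979577]
w [np.float64(0.5946803210436864), np.float64(-0.008763297480422573), np.float64(0.1424935545657483)] [297.61676845 277.14114308]
s [0.595, -0.0085, 0.012] [214.07257746 297.22952622]
s [0.6102, 0.018299999999999997, 0.045] [230.0282227  289.26354664]
s [0.5894, -0.0312, 0.043] [192.55910602 270.58862442]
s [np.float64(0.5946803210436864), np.float64(-0.008763297480422573), np.float64(0.1424935545657483)] [198.93487518 205.23267989]
```

View pics/c5.png

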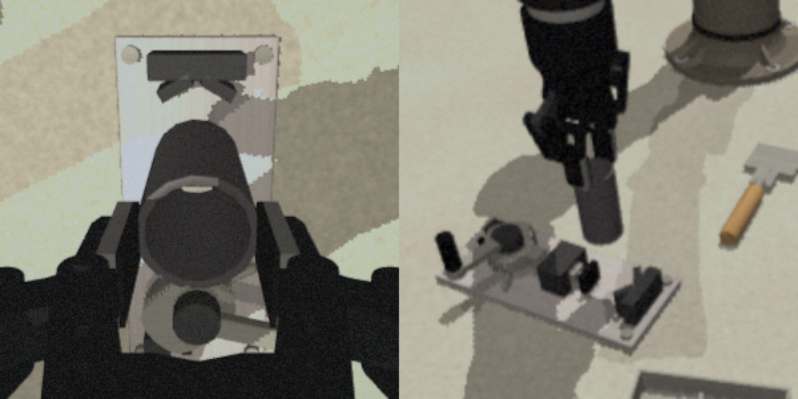

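The pipe hangs upright above the gap. Its rim is centred at about (196,231) in the left panel, so wrist (317,274). A quick check of the axis before lowering.

```bash
python3 - <<'E'
from h import *
p=cams.camera_params('wrist');o=get_obs()
for v in(178,281):print(ray(p,170+196/1.33,100+v/1.33,o['eef_pos'][2]+.044).round(4))
print('bottom front', ray(p,170+196/1.33,100+120/1.33,o['eef_pos'][2]-.036).round(4))
E
```

```text
[0.5982 0.0101 0.1865]
[ 0.5901 -0.0259  0.1865]
bottom front [0.598  0.0102 0.1065]
```

Request:
arm_command(rows=[[[0,0,0,-0.4,0],[0,0,0,-0.4,0],[0,0,0,-0.3,0],[0,0,0,-0.15,0],[0,0,0,0,0],[0,0,0,0,0],[0,0,0,0,0],[0,0,0,0,0],[0,0,0,0,0],[0,0,0,0,0]]])

```text
t: 14.2
eef_pos: [0.5947, -0.0088, 0.0676]
tool_rot: [0.0, 0.78, 0.625, 0.0]
contact_force: [-0.5, -0.7, -0.9]
gripper_width: 0.455
grasp_force: 50.5
```

Request:
arm_command(rows=[[[0,0,0,-0.15,0],[0,0,0,-0.12,0],[0,0,0,-0.03,0],[0,0,0,-0.02,0],[0,0,0,0,0],[0,0,0,0,0],[0,0,0,0,0],[0,0,0,0,0],[0,0,0,0,0],[0,0,0,0,0]]])

```text
t: 15.45
eef_pos: [0.5948, -0.0087, 0.0483]
tool_rot: [0.0, 0.78, 0.625, 0.0]
contact_force: [-1.1, 0.7, 0.1]
gripper_width: 0.455
grasp_force: 50.5
```

Request:
arm_command(rows=[[[0,0,0,-0.015,0],[0,0,0,-0.015,0],[0,0,0,0,0],[0,0,0,0,0],[52,0,0,0,0],[60,0,0,0,0],[75,0,0,0,0],[85,0,0,0,0],[85,0,0,0,0],[85,0,0,0,0]]])

```text
t: 16.7
eef_pos: [0.5947, -0.0087, 0.0465]
tool_rot: [-0.0, 0.78, 0.625, 0.0]
contact_force: [-0.4, -0.5, -0.4]
gripper_width: 0.999
grasp_force: 0.0
```

Request:
arm_command(rows=[[[85,0,0,0.3,0],[85,0,0,0.7,0],[85,0,0,0.9,0],[85,0,0,0.9,0],[85,-0.1,-0.6,0,0],[85,-0.1,-0.6,0,0],[85,0,0,0,0],[85,0,0,0,0],[85,0,0,0,0],[85,0,0,0,0]]])

```text
t: 17.95
eef_pos: [0.5828, -0.0795, 0.2146]
tool_rot: [-0.0, 0.78, 0.626, 0.0]
contact_force: [0.3, 0.2, -0.8]
gripper_width: 0.997
grasp_force: 0.0
```

```bash
python3 - <<'E'
from h import *
o=get_obs();print(o['eef_pos'])
im,p=snap('wrist','w6.png');np.save('w6.npy',p,allow_pickle=True)
im2,s=snap('scene','s6.png')
cv2.imwrite('pics/c6.png',cv2.convertScaleAbs(cv2.resize(np.hstack([im[0:400,170:470,::-1],cv2.resize(im2[140:280,150:300,::-1],None,fx=2.857,fy=2.857)[:400,:300]]),None,fx=1.33,fy=1.33),alpha=1.4))
for X in([.5945,-.0085,.092],[.5945,-.0085,.012]):print(proj(p,X),proj(s,X))
E
```

```text
[ 0.58284037 -0.07952233  0.21461415]
[313.92873601 105.69834906] [252.7058243  201.46244451]
[314.8636098  106.30649781] [257.11022143 228.45421065]
```

View pics/c6.png

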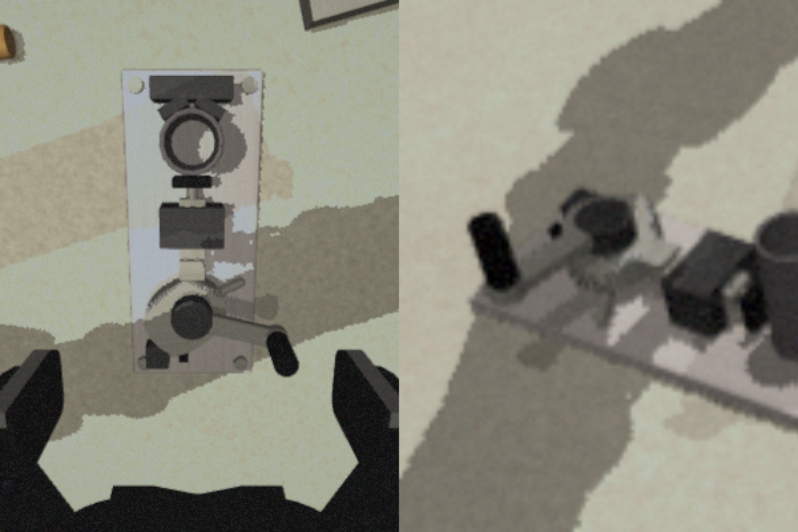

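The pipe stands upright against the jaw, clear of the gripper, and the pad is at (190,182). The crank hasn't moved, with its hub at (191,317) and knob top at about (277,336). Next I'll locate the knob precisely and check the wrist joint range.

```bash
python3 - <<'E'
from h import *
p=np.load('w6.npy',allow_pickle=True).item()
f=lambda x,y,z:ray(p,170+x/1.33,y/1.33,z)[:2]
S=f(191,317,.057);print('S',S)
for x,y,z in((277,337,.101),(285,363,.058)):
    K=f(x,y,z);d=K-np.array([.565,-.1395]);print(K,np.arctan2(d[1],d[0]),np.hypot(*d))
print(get_obs()['q'].round(2))
for a in(-.43,-.45):print(a,np.array([.565,-.1395])+.07*np.array([np.cos(a),np.sin(a)]))
E
```

```text
S [ 0.56456895 -0.13771654]
[ 0.62370032 -0.14855436] -0.15304099164025772 0.059394523665696725
[ 0.62996152 -0.19239536] -0.6833738732319269 0.08377301856122547
[ 0.44  0.36 -0.53  1.72  0.2   1.11 -0.36]
-0.43 [ 0.6286276  -0.16868096]
-0.45 [ 0.6280313  -0.16994759]
```

```bash
python3 - <<'E'
from h import *
S=np.array([.565,-.1395])
w=[np.load(f'w{i}.npy',allow_pickle=True).item() for i in(1,2,6)]
# knob tops/bases: w1 full px, w2 crop(200,0,1.66), w6 crop(170,0,1.33)
for n,p,u,v,z in(('w1top',w[0],376,175,.101),('w1base',w[0],373,172,.058),('w2top',w[1],200+302/1.66,455/1.66,.101),('w2base',w[1],200+291/1.66,421/1.66,.058),('w6top',w[2],170+286/1.33,365/1.33,.101),('w6base',w[2],170+276/1.33,336/1.33,.058)):
    K=ray(p,u,v,z)[:2];d=K-S;print(n,K.round(4),np.arctan2(d[1],d[0]).round(3),np.hypot(*d).round(4))
E
```

```text
w1top [ 0.6255 -0.1695] -0.461 0.0676
w1base [ 0.628  -0.1744] -0.506 0.072
w2top [ 0.6261 -0.1708] -0.473 0.0687
w2base [ 0.6268 -0.167 ] -0.419 0.0677
w6top [ 0.6263 -0.171 ] -0.475 0.0689
w6base [ 0.6269 -0.1676] -0.426 0.068
```

Request:
arm_command(rows=[[[48,0.25,-0.5,0,1],[48,0.25,-0.5,0,1],[48,0.24,-0.52,0,1],[48,0,0,0,1],[48,0,0,0,1],[48,0,0,0,1],[48,0,0,0,1],[48,0,0,0,1],[48,0,0,0,1],[48,0,0,0,1]]], newtons=20)

```text
t: 19.3
eef_pos: [0.6271, -0.1717, 0.2143]
tool_rot: [-0.0, 0.474, 0.88, 0.0]
contact_force: [0.6, -0.1, -0.6]
gripper_width: 0.562
grasp_force: 0.0
```

Request:
arm_command(rows=[[[48,0,0,0,1],[48,0,0,0,1],[48,0,0,0,1],[48,0,0,0,1],[48,0,0,0,1],[48,0,0,0,1],[48,0,0,0,0.6],[48,0,0,-0.6,0],[48,0,0,-0.6,0],[48,0,0,0,0]]])

```text
t: 20.55
eef_pos: [0.6249, -0.1717, 0.1396]
tool_rot: [-0.003, 0.229, 0.973, -0.0]
contact_force: [0.7, -1.2, 1.2]
gripper_width: 0.562
grasp_force: 0.0
```

```bash
python3 - <<'E'
from h import *
o=get_obs();print(o['eef_pos'],o['q'].round(2),o['gripper_width'])
r=cv2.Rodrigues
w,x,y,z=o['tool_rot'];print('yang',2*np.arctan2(y,x)-np.pi/2)
im,p=snap('wrist','w7.png');X=proj(p,o['eef_pos']);print(X,proj(p,[.6277,-.1706,.101]),proj(p,[.6277,-.1706,.058]))
g=im.max(2);print(im.shape)
m=(g[240:345,250:400]<45).astype(np.uint8)
n,l,s,c=cv2.connectedComponentsWithStats(m);print([(s[i],c[i]+[250,240]) for i in range(1,n) if s[i,4]>100])
E
```

```text
[ 0.62487125 -0.17173068  0.13964964] [ 0.68  0.59 -0.73  1.63  0.43  1.09  0.94] 0.5616612476677026
yang 1.108420841249866
[318.82565603 239.29387298] [322.2220804  221.31559585] [321.68936878 204.42063692]
(400, 640, 3)
[(array([  0,  13,  15,  92, 928], dtype=int32), array([256.18103448, 291.33836207])), (array([ 122,   13,   28,   92, 1621], dtype=int32), array([385.49290561, 301.91610117]))]
```

```bash
python3 - <<'E'
from h import *
o=get_obs();print(o['eef_pos'])
im=cv2.imread('pics/w7.png');g=cv2.medianBlur(im,3).max(2);p=cams.camera_params('wrist')
for th in(30,38,45):
    m=(g[170:265,280:360]<th).astype(np.uint8)
    n,l,s,c=cv2.connectedComponentsWithStats(m);print(th,[(s[i]+[280,170,0,0,0],c[i]+[280,170]) for i in range(1,n) if s[i,4]>100])
E
```

```text
[ 0.62650739 -0.17170199  0.14189873]
30 [(array([307, 194,  25,  38, 743]), array([319.01480485, 213.04710633]))]
38 [(array([307, 194,  25,  38, 769]), array([319.00260078, 212.99479844]))]
45 [(array([307, 194,  25,  38, 778]), array([319.01670951, 213.05526992]))]
```

The knob is centred between the fingers (u=319). Descending around it to cage it.

Request:
arm_command(rows=[[[48,0,0,-0.4,0],[48,0,0,-0.4,0],[48,0,0,-0.3,0],[48,0,0,-0.15,0],[26,0,0,0,0],[26,0,0,0,0],[26,0,0,0,0],[26,0,0,0,0],[26,0,0,0,0],[26,0,0,0,0]]])

```text
t: 21.85
eef_pos: [0.6271, -0.1719, 0.0675]
tool_rot: [0.0, 0.229, 0.973, 0.0]
contact_force: [-0.2, -0.3, 0.5]
gripper_width: 0.305
grasp_force: 0.0
```

```bash
python3 - <<'E'
from h import *
o=get_obs();print(o['eef_pos'],o['contact_force'],o['gripper_width'],o['grasp_force'],o['q'].round(2))
S=np.array([.565,-.1395]);R=.07;a0=-.46
prev=S+R*np.array([np.cos(a0),np.sin(a0)])
for k in range(1,33):
    a=a0-.08*k;P=S+R*np.array([np.cos(a),np.sin(a)]);print(k,round(a,2),((P-prev)/.06).round(3));prev=P
E
```

```text
[ 0.62709992 -0.1719334   0.06754417] [-0.22724349 -0.31938148  0.48658974] 0.30544030941341166 0.0 [ 0.65  0.67 -0.69  1.69  0.5   0.97  0.89]
1 -0.54 [-0.045 -0.082]
2 -0.62 [-0.051 -0.078]
3 -0.7 [-0.057 -0.074]
4 -0.78 [-0.063 -0.069]
5 -0.86 [-0.068 -0.064]
6 -0.94 [-0.073 -0.058]
7 -1.02 [-0.077 -0.052]
8 -1.1 [-0.081 -0.046]
9 -1.18 [-0.085 -0.039]
10 -1.26 [-0.088 -0.032]
11 -1.34 [-0.09  -0.025]
12 -1.42 [-0.092 -0.018]
13 -1.5 [-0.093 -0.01 ]
14 -1.58 [-0.093 -0.003]
15 -1.66 [-0.093  0.005]
16 -1.74 [-0.093  0.012]
17 -1.82 [-0.091  0.019]
18 -1.9 [-0.089  0.027]
19 -1.98 [-0.087  0.034]
20 -2.06 [-0.084  0.041]
21 -2.14 [-0.081  0.047]
22 -2.22 [-0.077  0.053]
23 -2.3 [-0.072  0.059]
24 -2.38 [-0.067  0.065]
25 -2.46 [-0.062  0.07 ]
26 -2.54 [-0.056  0.075]
27 -2.62 [-0.05   0.079]
28 -2.7 [-0.043  0.083]
29 -2.78 [-0.036  0.086]
30 -2.86 [-0.029  0.089]
31 -2.94 [-0.022  0.091]
32 -3.02 [-0.015  0.092]
```

Cage is set with no contact. Turning the first 0.8 rad.

Request:
arm_command(rows=[[[26,-0.045,-0.082,0,-1],[26,-0.051,-0.078,0,-1],[26,-0.057,-0.074,0,-1],[26,-0.063,-0.069,0,-1],[26,-0.068,-0.064,0,-1],[26,-0.073,-0.058,0,-1],[26,-0.077,-0.052,0,-1],[26,-0.081,-0.046,0,-1],[26,-0.085,-0.039,0,-1],[26,-0.088,-0.032,0,-1]]])

```text
t: 23.1
eef_pos: [0.5857, -0.2076, 0.0675]
tool_rot: [0.0, 0.591, 0.806, 0.0]
contact_force: [-0.3, 0.5, 0.3]
gripper_width: 0.306
grasp_force: 0.0
```

```bash
cat > f.py <<'E'
from h import *
o=get_obs();d=o['eef_pos'][:2]-[.565,-.1395];a=np.arctan2(d[1],d[0]);t=np.array([np.sin(a),-np.cos(a)]);F=o['contact_force'][:2]
w,x,y,z=o['tool_rot']
print('t',o['t'],'ang',a.round(3),'r',np.hypot(*d).round(4),'z',o['eef_pos'][2],'Ftan(resist)',-(F@t).round(2),'Frad',(F@d/np.hypot(*d)).round(2),'Fz',o['contact_force'][2].round(1),'yang',(2*np.arctan2(y,x)-np.pi/2).round(3),o['grasp_force'],o['torque'].round(2))
E
python3 f.py
```

```text
t 23.1 ang -1.276 r 0.0712 z 0.06753029708679653 Ftan(resist) -0.09 Frad -0.56 Fz 0.3 yang 0.305 0.0 [0.02 0.   0.01]
```

Request:
arm_command(rows=[[[26,-0.09,-0.025,0,-1],[26,-0.092,-0.018,0,-1],[26,-0.093,-0.01,0,-1],[26,-0.093,-0.003,0,-1],[26,-0.093,0.005,0,-1],[26,0,0,0,0],[26,0,0,0,0],[26,0,0,0,0],[26,0,0,0,0],[26,0,0,0,0]]])

```text
t: 24.35
eef_pos: [0.5582, -0.2106, 0.0675]
tool_rot: [-0.0, 0.739, 0.674, 0.0]
contact_force: [-0.1, -0.4, -0.1]
gripper_width: 0.308
grasp_force: 0.0
```

```bash
python3 f.py; python3 -c "
from h import *
im,p=snap('wrist','w8.png')
g=cv2.medianBlur(im,3).max(2)
m=(g[150:300,270:370]<38).astype(np.uint8)
n,l,s,c=cv2.connectedComponentsWithStats(m);print([(s[i]+[270,150,0,0,0],c[i]+[270,150]) for i in range(1,n) if s[i,4]>100])
print(proj(p,get_obs()['eef_pos']+np.array([0,0,.035])))
"
```

```text
t 24.35 ang -1.666 r 0.0715 z 0.06746848715667594 Ftan(resist) -0.03 Frad 0.39 Fz -0.1 yang -0.092 0.0 [-0.01  0.02 -0.01]
[(array([291, 170,  13,  18, 185]), array([297.24324324, 178.84324324])), (array([275, 251,  15,  49, 488]), array([283.44057377, 279.54098361])), (array([348, 251,  14,  49, 500]), array([353.07 , 278.802]))]
[318.96264896 266.35069151]
```

Still no resistance at 1.2 rad, which is suspicious, so I'll look.

```bash
python3 -c "
from h import *
a=cv2.imread('pics/w8.png');im,_=snap('scene','s8.png')
b=cv2.resize(im[150:290,130:270,::-1],(400,400),interpolation=2)
cv2.imwrite('pics/c8.png',cv2.convertScaleAbs(np.hstack([a[:,120:510],b]),alpha=1.5))
"
```

View pics/c8.png

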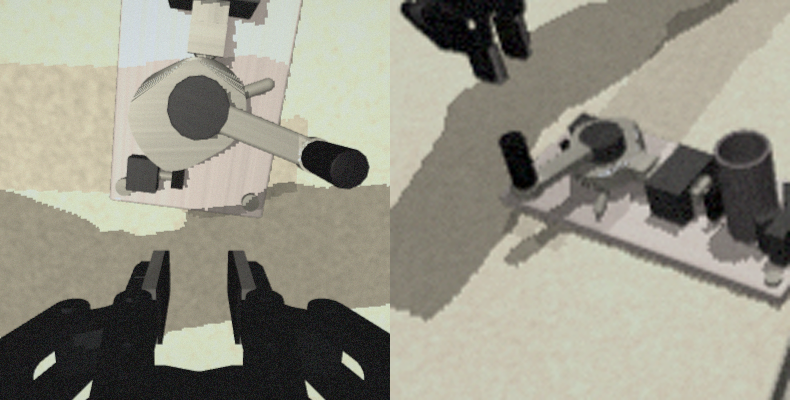

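The last picture shows the crank still at its starting angle: hub at (198,105), knob at (350,165) in the left panel. The fingers passed over the knob, so the tips must sit higher than I assumed. I'll check the tip height with the scene camera.

```bash
python3 - <<'E'
from h import *
o=get_obs();s=cams.camera_params('scene');w=cams.camera_params('wrist');e=o['eef_pos']
for z in(0,.015,.025,.035,.045):
    for sg in(1,-1):
        X=e+np.array([.995*sg*.017,-.09*sg*.017,z]);print(z,sg,'scene',proj(s,X).round(1),'wrist', proj(w,X).round(1), 'wrist near edge',proj(w,X+np.array([.09,.995,0])*.011).round(1))
print('obs scene tips (165,178),(176,169); wrist tips inner corners (286,250),(350,250)')
K=ray(w,120+350,165,.101);d=K[:2]-[.565,-.1395];print('knob',K,np.arctan2(d[1],d[0]),np.hypot(*d))
E
```

```text
0 1 scene [170.1 191.7] wrist [349.3 238.5] wrist near edge [349.8 219.8]
0 -1 scene [178.5 182.4] wrist [288.3 238.6] wrist near edge [287.8 219.9]
0.015 1 scene [168.4 186.5] wrist [351.8 249.1] wrist near edge [352.4 229. ]
0.015 -1 scene [176.9 177.3] wrist [285.9 249.2] wrist near edge [285.3 229.1]
0.025 1 scene [167.2 183. ] wrist [353.7 257.2] wrist near edge [354.3 236. ]
0.025 -1 scene [175.8 173.8] wrist [284.  257.3] wrist near edge [283.3 236.1]
0.035 1 scene [166.  179.4] wrist [355.9 266.2] wrist near edge [356.6 243.9]
0.035 -1 scene [174.7 170.3] wrist [281.9 266.3] wrist near edge [281.2 244. ]
0.045 1 scene [164.7 175.8] wrist [358.3 276.4] wrist near edge [359.1 252.8]
0.045 -1 scene [173.5 166.7] wrist [279.5 276.5] wrist near edge [278.7 252.9]
obs scene tips (165,178),(176,169); wrist tips inner corners (286,250),(350,250)
knob [ 0.62649118 -0.1702572   0.101     ] -0.463798672605946 0.06875442674166238
```

The fingertips sit about 37 mm behind the reported TCP at this opening, which also explains the first pipe miss. Going back to the knob, and lower this time.

Request:
arm_command(rows=[[[48,0,0,0.3,1],[48,0.12,0.07,0,1],[48,0.12,0.07,0,1],[48,0.12,0.07,0,1],[48,0.12,0.07,0,1],[48,0.12,0.07,0,1],[48,0.12,0.07,0,1],[48,0.12,0.07,0,1],[48,0.12,0.07,0,1],[48,0.12,0.07,0,1]]])

```text
t: 25.7
eef_pos: [0.6231, -0.1728, 0.0855]
tool_rot: [-0.0, 0.417, 0.909, -0.0]
contact_force: [-0.0, 0.6, -0.1]
gripper_width: 0.561
grasp_force: 0.0
```

Request:
arm_command(rows=[[[48,0.069,0.04,0,1],[48,0,0,0,1],[48,0,0,0,1],[48,0,0,0,1],[48,0,0,0,1],[48,0,0,-0.3,0],[48,0,0,-0.3,0],[48,0,0,-0.19,0],[26,0,0,0,0],[26,0,0,0,0]]])

```text
t: 26.95
eef_pos: [0.6275, -0.1703, 0.0384]
tool_rot: [0.0, 0.229, 0.973, 0.0]
contact_force: [-0.4, 0.4, -0.0]
gripper_width: 0.304
grasp_force: 0.0
```

```bash
python3 f.py
```

```text
t 26.95 ang -0.458 r 0.0696 z 0.03837207619424855 Ftan(resist) 0.13 Frad -0.56 Fz -0.0 yang 1.108 0.0 [-0.01  0.   -0.01]
```

Request:
arm_command(rows=[[[26,-0.045,-0.082,0,-1],[26,-0.051,-0.078,0,-1],[26,-0.057,-0.074,0,-1],[26,0,0,0,0],[26,-0.063,-0.069,0,-1],[26,0,0,0,0],[26,-0.068,-0.064,0,-1],[26,0,0,0,0],[26,0,0,0,0],[26,0,0,0,0]]])

```text
t: 28.2
eef_pos: [0.61, -0.1923, 0.038]
tool_rot: [-0.0, 0.417, 0.909, -0.0]
contact_force: [-0.1, 0.3, 0.1]
gripper_width: 0.308
grasp_force: 0.0
```

```bash
python3 f.py; cat > k.py <<'E'
from h import *
im,p=snap('wrist','k%d.png'%int(get_obs()['t']*1000));g=cv2.medianBlur(im,3).max(2)
S=proj(p,[.565,-.1395,.057]);print('hub pred px',S)
# crank knob top between fingers: dark blob
m=(g[150:330,240:400]<38).astype(np.uint8)
n,l,s,c=cv2.connectedComponentsWithStats(m)
for i in range(1,n):
    if s[i,4]>150:print(s[i]+[240,150,0,0,0],(c[i]+[240,150]).round(1))
print('knob pred px',proj(p,np.r_[get_obs()['eef_pos'][:2],.101]))
E
python3 k.py
```

```text
t 28.2 ang -0.865 r 0.0694 z 0.03802589220061662 Ftan(resist) 0.12 Frad -0.34 Fz 0.1 yang 0.71 0.04722939804196358 [ 0.01 -0.05  0.04]
hub pred px [319.58888817 109.79405683]
[ 307  239   93   91 5450] [349.2 289.7]
[ 240  251   50   79 2539] [264.9 299.9]
knob pred px [319.19571848 299.21936495]
```

The knob is now in the cage and touching the pushing finger. Continuing.

Request:
arm_command(rows=[[[26,-0.073,-0.058,0,-1],[26,0,0,0,0],[26,-0.077,-0.052,0,-1],[26,0,0,0,0],[26,-0.081,-0.046,0,-1],[26,0,0,0,0],[26,-0.085,-0.039,0,-1],[26,0,0,0,0],[26,0,0,0,0],[26,0,0,0,0]]])

```text
t: 29.5
eef_pos: [0.5918, -0.2037, 0.0382]
tool_rot: [0.0, 0.557, 0.831, 0.0]
contact_force: [3.3, 1.5, -1.3]
gripper_width: 0.307
grasp_force: 2.0
```

```bash
python3 f.py
```

```text
t 29.5 ang -1.176 r 0.0696 z 0.03823610148832918 Ftan(resist) 3.58 Frad -0.1 Fz -1.3 yang 0.39 2.0317909866571426 [ 0.34 -0.74  0.01]
```

Request:
arm_command(rows=[[[26,-0.088,-0.032,0,-1],[26,0,0,0,0],[26,-0.09,-0.025,0,-1],[26,0,0,0,0],[26,-0.092,-0.018,0,-1],[26,0,0,0,0],[26,0,0,0,0],[26,0,0,0,0],[26,0,0,0,0],[26,0,0,0,0]]])

```text
t: 30.75
eef_pos: [0.5751, -0.2088, 0.0382]
tool_rot: [0.0, 0.653, 0.758, 0.0]
contact_force: [4.5, 0.7, -0.8]
gripper_width: 0.302
grasp_force: 1.8
```

```bash
python3 f.py
```

```text
t 30.75 ang -1.427 r 0.07 z 0.038167590047143714 Ftan(resist) 4.59 Frad 0.0 Fz -0.8 yang 0.148 1.8464251980185509 [ 0.04 -0.83 -0.02]
```

On the rise (3.6 then 4.6 N). Continuing.

Request:
arm_command(rows=[[[26,-0.093,-0.01,0,-1],[26,0,0,0,0],[26,-0.093,-0.003,0,-1],[26,0,0,0,0],[26,-0.093,0.005,0,-1],[26,0,0,0,0],[26,-0.093,0.012,0,-1],[26,0,0,0,0],[26,0,0,0,0],[26,0,0,0,0]]])

```text
t: 32.0
eef_pos: [0.5527, -0.2087, 0.0381]
tool_rot: [0.0, 0.765, 0.644, -0.0]
contact_force: [4.7, -2.1, -0.5]
gripper_width: 0.305
grasp_force: 2.2
```

```bash
python3 f.py
```

```text
t 32.0 ang -1.747 r 0.0703 z 0.038136848078763934 Ftan(resist) 5.03 Frad 1.2 Fz -0.5 yang -0.171 2.235839143395424 [-0.31 -0.89  0.01]
```

Request:
arm_command(rows=[[[26,-0.091,0.019,0,-1],[26,0,0,0,0],[26,-0.089,0.027,0,-1],[26,0,0,0,0],[26,0,0,0,0],[26,0,0,0,0],[26,0,0,0,0],[26,0,0,0,0],[26,0,0,0,0],[26,0,0,0,0]]])

```text
t: 33.25
eef_pos: [0.5421, -0.2061, 0.0381]
tool_rot: [0.0, 0.814, 0.581, 0.0]
contact_force: [4.7, -1.9, -2.9]
gripper_width: 0.304
grasp_force: 2.7
```

```bash
python3 f.py
```

```text
t 33.25 ang -1.902 r 0.0704 z 0.03814244418422417 Ftan(resist) 5.05 Frad 0.26 Fz -2.9 yang -0.331 2.709711268544197 [-0.44 -1.08  0.02]
```

Still on the rise. Smaller steps now, reading often.

Request:
arm_command(rows=[[[26,-0.087,0.034,0,-1],[26,0,0,0,0],[26,0,0,0,0],[26,0,0,0,0],[26,0,0,0,0],[26,0,0,0,0],[26,0,0,0,0],[26,0,0,0,0],[26,0,0,0,0],[26,0,0,0,0]]])

```text
t: 34.5
eef_pos: [0.5371, -0.2041, 0.0381]
tool_rot: [0.0, 0.837, 0.548, 0.0]
contact_force: [6.0, -2.2, -3.1]
gripper_width: 0.308
grasp_force: 3.0
```

```bash
python3 f.py
```

```text
t 34.5 ang -1.979 r 0.0703 z 0.038129600695187726 Ftan(resist) 6.36 Frad -0.33 Fz -3.1 yang -0.411 3.0371057242155075 [-0.49 -1.11 -0.02]
```

Request:
arm_command(rows=[[[26,-0.084,0.041,0,-1],[26,0,0,0,0],[26,0,0,0,0],[26,0,0,0,0],[26,0,0,0,0],[26,0,0,0,0],[26,0,0,0,0],[26,0,0,0,0],[26,0,0,0,0],[26,0,0,0,0]]])

```text
t: 35.75
eef_pos: [0.5322, -0.2018, 0.0382]
tool_rot: [0.001, 0.858, 0.514, 0.0]
contact_force: [6.1, -2.9, -4.7]
gripper_width: 0.305
grasp_force: 3.4
```

```bash
python3 f.py
```

```text
t 35.75 ang -2.055 r 0.0703 z 0.03815262631426136 Ftan(resist) 6.73 Frad -0.29 Fz -4.7 yang -0.491 3.3550936728715897 [-0.56 -1.26  0.02]
```

Request:
arm_command(rows=[[[26,-0.081,0.047,0,-1],[26,0,0,0,0],[26,0,0,0,0],[26,0,0,0,0],[26,0,0,0,0],[26,0,0,0,0],[26,0,0,0,0],[26,0,0,0,0],[26,0,0,0,0],[26,0,0,0,0]]])

```text
t: 37.0
eef_pos: [0.5276, -0.199, 0.0381]
tool_rot: [0.001, 0.878, 0.479, 0.001]
contact_force: [6.6, -2.9, -4.9]
gripper_width: 0.302
grasp_force: 3.6
```

```bash
python3 f.py
```

```text
t 37.0 ang -2.132 r 0.0703 z 0.038143674057819696 Ftan(resist) 7.13 Frad -1.06 Fz -4.9 yang -0.571 3.6439843475818634 [-0.65 -1.34 -0.03]
```

Request:
arm_command(rows=[[[26,-0.077,0.053,0,-1],[26,0,0,0,0],[26,0,0,0,0],[26,0,0,0,0],[26,0,0,0,0],[26,0,0,0,0],[26,0,0,0,0],[26,0,0,0,0],[26,0,0,0,0],[26,0,0,0,0]]])

```text
t: 38.25
eef_pos: [0.5226, -0.1957, 0.0381]
tool_rot: [0.0, 0.896, 0.444, 0.0]
contact_force: [5.4, -3.2, -3.6]
gripper_width: 0.306
grasp_force: 3.1
```

```bash
python3 f.py
```

```text
t 38.25 ang -2.218 r 0.0704 z 0.03809516433549707 Ftan(resist) 6.2 Frad -0.68 Fz -3.6 yang -0.651 3.1026121973991394 [-0.49 -1.16  0.07]
```

Request:
arm_command(rows=[[[26,-0.072,0.059,0,-1],[26,0,0,0,0],[26,0,0,0,0],[26,0,0,0,0],[26,0,0,0,0],[26,0,0,0,0],[26,0,0,0,0],[26,0,0,0,0],[26,0,0,0,0],[26,0,0,0,0]]])

```text
t: 39.5
eef_pos: [0.5175, -0.1918, 0.0381]
tool_rot: [-0.0, 0.913, 0.407, -0.0]
contact_force: [0.3, -1.8, -0.5]
gripper_width: 0.304
grasp_force: 1.4
```

```bash
python3 f.py
```

```text
t 39.5 ang -2.309 r 0.0706 z 0.03807182939483912 Ftan(resist) 1.43 Frad 1.19 Fz -0.5 yang -0.732 1.4481338113546371 [-0.61 -0.28 -0.05]
```

Light again at 1.4 N, so the follower is in the dwell. One more small step for margin, well short of the bumper.

Request:
arm_command(rows=[[[26,-0.067,0.065,0,-1],[26,0,0,0,0],[26,0,0,0,0],[26,0,0,0,0],[26,0,0,0,0],[26,0,0,0,0],[26,0,0,0,0],[26,0,0,0,0],[26,0,0,0,0],[26,0,0,0,0]]])

```text
t: 40.75
eef_pos: [0.5137, -0.1877, 0.0381]
tool_rot: [0.0, 0.929, 0.37, 0.0]
contact_force: [0.4, -0.5, 0.3]
gripper_width: 0.303
grasp_force: 0.0
```

```bash
python3 f.py
```

```text
t 40.75 ang -2.387 r 0.0704 z 0.03811595004578699 Ftan(resist) 0.64 Frad 0.02 Fz 0.3 yang -0.812 0.0 [0.04 0.03 0.01]
```

Dwell confirmed. Opening and lifting away.

Request:
arm_command(rows=[[[46,0,0,0,0],[46,0,0,0,0],[46,0,0,0,0],[46,0,0,0.3,0],[46,0,0,0.6,0],[46,0,0,0.9,0],[46,0,0,0.9,0],[46,0,0,0.3,0],[46,0,0,0,0],[46,0,0,0,0]]])

```text
t: 42.0
eef_pos: [0.5129, -0.1875, 0.2175]
tool_rot: [-0.0, 0.929, 0.37, -0.001]
contact_force: [1.4, -0.1, -0.6]
gripper_width: 0.54
grasp_force: 0.0
```

```bash
python3 f.py; python3 - <<'E'
from h import *
im,p=snap('wrist','w9.png');g=cv2.medianBlur(im,3).max(2)
a=-2.33;K=np.array([.565+.07*np.cos(a),-.1395+.07*np.sin(a)])
print('knob pred top/base',proj(p,[*K,.101]),proj(p,[*K,.058]),'pipe seated',proj(p,[.5788+.214*.079,-.0826+.977*.079,.092]))
m=(g[100:330]<38).astype(np.uint8);n,l,s,c=cv2.connectedComponentsWithStats(m)
for i in range(1,n):
    if 150<s[i,4]<5000:
        u,v=c[i]+[0,100];X=ray(p,u,v,.08);d=X[:2]-[.565,-.1395];print(s[i],(u,v),X.round(4),'ang',np.arctan2(d[1],d[0]).round(3),np.hypot(*d).round(4))
im2,s2=snap('scene','s9.png')
print('scene pipe seated top',proj(s2,[.5957,-.0054,.092]),proj(s2,[.5945,-.0085,.092]))
# pipe vertical edges in the scene before (s6) and now
for f in('s6.png','s9.png'):
    g=cv2.medianBlur(cv2.imread('pics/'+f),3).max(2)
    for r in(208,215):print(f,r,g[r,232:275].tolist())
E
```

```text
t 42.0 ang -2.396 r 0.0708 z 0.21745452662771678 Ftan(resist) 1.05 Frad -0.96 Fz -0.6 yang -0.812 0.0 [-0.04  0.02 -0.01]
knob pred top/base [323.92995232 189.31598121] [323.31756255 179.58453642] pipe seated [219.47859445 -50.73434499]
[314  73  19  27 414] (np.float64(322.67391304347825), np.float64(186.42753623188406)) [ 0.5147 -0.1911  0.08  ] ang -2.344 0.072
[ 110  153  157   77 4775] (np.float64(209.231832460733), np.float64(307.503664921466)) [ 0.3396 -0.1944  0.08  ] ang -2.903 0.232
[ 370  153  157   77 4779] (np.float64(427.0117179326219), np.float64(307.4509311571459)) [ 0.4962 -0.3592  0.08  ] ang -1.874 0.2302
[ 10 203  27  27 232] (np.float64(22.219827586206897), np.float64(316.1896551724138)) [ 0.1957 -0.058   0.08  ] ang 2.924 0.3782
scene pipe seated top [253.93855445 202.04544841] [252.7058243  201.46244451]
s6.png 208 [41, 40, 39, 39, 39, 39, 36, 35, 18, 16, 17, 21, 25, 32, 37, 38, 42, 46, 47, 48, 48, 50, 52, 50, 44, 37, 35, 34, 31, 30, 30, 41, 83, 121, 121, 122, 121, 122, 122, 121, 120, 119, 121]
s6.png 215 [39, 32, 32, 44, 64, 83, 84, 83, 67, 44, 24, 13, 15, 17, 32, 33, 34, 35, 37, 36, 35, 35, 35, 34, 36, 34, 37, 35, 35, 32, 32, 33, 40, 84, 84, 77, 39, 39, 47, 84, 84, 71, 46]
s9.png 208 [46, 46, 46, 46, 46, 44, 43, 39, 19, 17, 20, 31, 77, 77, 36, 32, 43, 48, 48, 47, 47, 48, 48, 52, 50, 51, 50, 36, 34, 30, 29, 29, 32, 58, 128, 128, 129, 129, 129, 128, 130, 129, 129]
s9.png 215 [45, 36, 32, 43, 62, 92, 102, 104, 105, 106, 107, 107, 105, 92, 46, 31, 30, 32, 34, 34, 34, 34, 34, 34, 33, 34, 34, 33, 32, 31, 31, 29, 30, 31, 39, 46, 44, 44, 51, 90, 90, 73, 47]
```

After release the knob stayed at -2.34 rad, about 0.13 rad into the dwell. The pipe has moved to its seated position, and the pusher rod is visibly extended to it. Handing in.

```bash
python3 -c "
from h import *
print(job.hand_in())"
```

```text
the job is handed in; nothing more can be done
None
```

The pipe stands clamped in the fixture, the crank stayed in the dwell when released (about 0.13 rad in, short of the bumper), the tray, cube and scraper were not touched, and the job is handed in at about 42 s.

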